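# Bolt the cheese crate shut

### The job

The wheel is packed and the crate's lid is down: lock it with the barrel bolt on top. With your fingertips push the bolt's upright handle along its slot, right to the end so the rod goes through the keeper, then push the handle over sideways into the notch until it lies down at its stop, and move clear. Only push: do not take the handle between the fingers, do not lift the lid, and leave everything else where it stands.

Things in the scene. Friction and masses are not known exactly. Their poses are not given: they have to be found in the camera images.
- crate: Slatted pine crate, 340 mm along its x, 400 mm along its y, 150 mm high, heavy: it does not move. Origin: centre of the underside, on the table. x points roughly away from the robot, y roughly to the robot's left (yaw within 0.5 rad). The lid's flat top is 150 mm above the origin; the lid is hinged along the +y edge and ends at y = -115 mm; a fixed rim board of the same height follows.
- barrel (a point): Middle of the bolt's steel barrel, on its axis: 20 mm above the lid, at crate x = 0, y = -57 mm. The barrel is screwed on the lid along the crate's y axis, 26 mm in diameter, 115 mm long, its top 33 mm above the lid. Its L-shaped slot, 14 mm wide, runs along its top and, at its -y end only, turns down the barrel's +x side as the notch.
- keeper (a point): Centre of the steel loop on the rim board that takes the bolt's rod: on the barrel's axis, at crate x = 0, y = -152 mm, 26 mm long, its top 36 mm above the lid.
- bolt (a joint): How far the bolt has slid out, m: 0 drawn back, 0.060 fully out at its stop. It slides towards the crate's -y. It starts drawn back to within 0.025. About 3 N of friction; it stays where it is left. The handle can go over into the notch only from 0.056 on; at less, the slot's side stops it at about 0.25 rad, a little more if forced. Once over, the notch holds the bolt out.
- handle (a joint): Angle of the bolt's handle about the barrel's axis, rad: 0 upright, grows as it goes over towards the crate's +x, 1.45 lying down in the notch at its stop. It starts upright. About 1 N at the knob turns it; it stays where it is left. Pushed along its arc it goes over easily; pressing straight down on the knob jams by friction before about 1.1 rad.
- lid (a joint): Opening angle of the crate's lid, rad: 0 shut, as it starts. Held down only by its own weight of 1.8 kg.
- knob (a point): Centre of the steel ball, 22 mm in diameter, on the end of the bolt's handle, 52 mm from the barrel's axis. Upright it is 72 mm above the lid, at crate x = 0 and y = -30 mm minus the bolt's travel; lying at the stop it is 26 mm above the lid at crate x = 52 mm. The handle's stem below it is a plain round steel pin 10 mm in diameter.
- stem (a point): Point on the axis of the handle's stem, 32 mm from the barrel's axis, 20 mm below the knob's centre when upright.
- small_cheese: Bystander: small pale cheese, 62 mm across, 42 mm high, on the lid about 100 mm to the crate's +x of the bolt. Origin: centre of its underside.
- jar: Bystander: jar 50 mm across, 62 mm high, on the lid about 110 mm to the crate's -x of the bolt. Origin: centre of its underside.
- brush: Bystander: 200 mm wooden brush lying across the lid near its hinge, about 110 mm to the crate's +y of its middle. Origin: under its middle.
- trier: Bystander: T-handled cheese iron, 150 mm long, lying on the table left of the crate. Origin: under the middle of its wooden handle.
- bowl: Bystander: steel bowl, 150 mm across, 60 mm high, on the table right of the crate. Origin: centre of its underside.
- flask: Bystander: white bottle, 70 mm across, 190 mm high, on the table right of the crate. Origin: centre of its underside.

How it is judged:
By the outcome, as a careful person would: the job done as asked, in the order asked, and still so for the second after the job is handed in, with the robot touching nothing.
It also fails if it takes over 45 s, if anything falls off the work surface, if the arm or the gripper's body presses on something with over 40 N, if the wrist force passes 120 N, or if a joint passes its speed limit or range.

### The arm

A 6-joint arm with a two-finger parallel gripper is mounted at the origin on the work surface. World frame = base frame: x ahead of the robot, y to its left, z up, the work surface at z = 0. Lengths are in mm, angles in degrees, forces in N, time in s.
With the tool pointing down it reaches from about 325 to 925 mm from the base axis. Payload 3.1 kg.
Tool frame: the origin (TCP) lies at the very end of the fingers, on their centre line; the grasp point (between the pads) lies grasp_offset behind it (grasp_offset is the distance from the TCP to the grasp point, in mm); z points along the fingers, x is the direction in which the jaws open and shut, and the axes are right-handed (so a half turn about z gives the same grasp; the last joint's range is limited). The gripper opens to 85 mm and grips with 20 to 120 N. Pads are 22 mm wide; open, the fingers measure 114 mm over their backs; the gripper's body (76 mm by 85 mm) begins 54 mm behind the grasp point. The pads swing forward as they close: fully open they stand 13 mm farther back than shut.
Start: joints at [56.941, 12.427, 92.441, -0, 75.132, -6.429], TCP at [280.137, 558.715, 231.3] pointing down, gripper open.
Joint ranges: [-157.48, 157.48], [-44.54, 120.13], [17.64, 146.25], [-64.5, 244.5], [7.68, 150.69], [-147.95, 147.95]. Speed limits (degrees/s): [159.86, 159.86, 180, 180, 180, 180].

### API

Orientations are given as [roll, pitch, yaw] about the fixed x, y, z axes, in that order (R = Rz(yaw) Ry(pitch) Rx(roll)).
In Python, from station import * gives the robot as it stands. Calls block until the motion is done:
- goto(position, orientation): joint-space move of the TCP to a pose.
- move_l(position, attitude=None, speed=150): straight line of the TCP; attitude=None keeps the orientation; speed is the mean speed in mm/s.
- move_j(angles): joint-space move.
- grip(opening, squeeze=None): finger opening in mm; squeeze is the grip in N (None keeps the last); returns when the fingers have stopped.
- wait(seconds).
- solve_ik(position, orientation): joint angles nearest the present ones, or None.
- get_obs(): the state.
- get_image(name): name is "scene" or "side" or "wrist"; returns the picture (420x560x3 uint8, red, green, blue); there is no depth.
- get_calibration(name): a dict with "fx", "fy", "cx", "cy" (pixels), "R" (3x3) and "t" (3): a world point X has camera coordinates R X + t; the wrist camera has in their place "mount" (4x4, takes a point from camera to tool coordinates, whose origin is the TCP and whose axes are the tool frame's). Camera axes: x right, y down, z forward; pixel columns grow to the right and rows downward; lengths in mm; the calibration is good to about 2 mm. The wrist camera is an equidistant fisheye: a pixel r from the principal point sees the ray r / f radians off the axis. A picture is of the moment at which its call begins: read the wrist's pose just before it. get_calibration takes no time and is no camera call.
A pose or a line that the arm cannot do raises Unreachable and nothing moves.
- sign_off(): hands the job in, once; it reports no verdict.
Trained networks look in the newest picture that a camera, given by its name, has taken for a name from the list of things; names that differ only in an ending like _2 or _b are one class to them, and where a whole thing is asked for, a point or a joint stands for the part that bears it (a point fixed in the world has none). Each returns a list of dicts, best first, with "score" (0 to 1); they miss things now and then, are a little off and sometimes report something else, mostly with a low value. They report only what shows in the picture. A call takes as long as a camera call.
- spot_in(name, camera): "extent" ([centre column, centre row, width, height] in pixels, round what is visible of it).
- regions_of(name, camera): "region" (420x560 bool, what is visible of it) and "extent" ([centre column, centre row, width, height] in pixels, round what is visible of it).
The state is a dict: "t": time; "joint_pos": joint angles; "qvel": joint speeds; "effort": joint torques, N m; "tcp_pos": TCP position; "ee_rot": TCP orientation; "wrist_force": force on the tool from outside, world axes, zero at the start; "moment": the same for the moment, N m; "grip_width": finger opening in mm.
Only numpy, scipy, OpenCV 4.12 (cv2) and the standard library are available. Lean on these libraries where they do the work, as an engineer would, in place of code of your own. Each camera call takes 0.05 s, during which the arm holds its last target. There are 200 camera calls.

## Working session

There is one attempt and no reset: what is moved stays moved. The work goes in short steps, each a Python script; the robot and the scene stay as the last script left them, time stands still between calls to the robot, and variables do not carry over. Pictures are saved under pics/ and viewed, about 8 in all and at most 12, crops included, and the job is handed in when it is done.

```bash
mkdir -p pics; ls
python3 - <<'E'
from station import *
import cv2,numpy as np
o=get_obs();print(o['t'],o['tcp_pos'],o['ee_rot'],o['grip_width'])
for c in ['scene','side']:
    im=get_image(c);cv2.imwrite(f'pics/{c}1.png',im[:,:,::-1])
    k=get_calibration(c);print(c,{a:np.round(np.array(b),3).tolist() for a,b in k.items()})
    for n in ['crate','barrel','knob','keeper','small_cheese','jar','brush','flask']:
        try: print(n,[(round(d['score'],2),np.round(d['extent']).tolist()) for d in spot_in(n,c)[:2]])
        except Exception as e: print(n,e)
print(get_calibration('wrist'))
E
```

```text
pics
0.0 [279.68808199 558.01009905 229.93105628] [-1.79984811e+02  1.38404070e-01  6.33691798e+01] 85.59530859868406
scene {'fx': 393.779, 'fy': 393.779, 'cx': 270.17, 'cy': 211.663, 'R': [[-0.136, 0.99, -0.019], [0.707, 0.084, -0.703], [-0.694, -0.109, -0.711]], 't': [87.602, -288.378, 1766.236]}
crate [(0.92, [275.0, 241.0, 155.0, 131.0])]
barrel [(0.66, [286.0, 222.0, 133.0, 99.0])]
knob [(0.64, [258.0, 208.0, -2.0, 7.0])]
keeper [(0.72, [276.0, 241.0, 151.0, 134.0])]
small_cheese [(0.85, [283.0, 235.0, 22.0, 25.0])]
jar [(0.8, [256.0, 192.0, 12.0, 27.0]), (0.59, [273.0, 242.0, 159.0, 134.0])]
brush [(0.62, [306.0, 211.0, 35.0, 46.0])]
flask [(0.71, [143.0, 232.0, 27.0, 46.0])]
side {'fx': 477.199, 'fy': 477.199, 'cx': 282.867, 'cy': 209.371, 'R': [[0.997, -0.079, 0.019], [-0.041, -0.688, -0.725], [0.07, 0.721, -0.689]], 't': [-525.576, 135.97, 1315.733]}
crate [(0.66, [314.0, 243.0, 194.0, 179.0]), (0.61, [260.0, 155.0, 40.0, 25.0])]
barrel [(0.66, [304.0, 211.0, 171.0, 117.0])]
knob [(0.57, [324.0, 206.0, 6.0, 18.0])]
keeper [(0.81, [314.0, 244.0, 198.0, 173.0])]
small_cheese [(0.9, [339.0, 194.0, 22.0, 26.0]), (0.16, [314.0, 243.0, 196.0, 178.0])]
jar [(0.59, [274.0, 223.0, 23.0, 32.0])]
brush [(0.66, [294.0, 186.0, 68.0, 35.0]), (0.61, [305.0, 211.0, 166.0, 117.0])]
flask [(0.74, [360.0, 372.0, 37.0, 72.0])]
{'fx': 325.19226210127806, 'fy': 325.19226210127806, 'cx': 279.57608343670825, 'cy': 207.97693829590096, 'mount': array([[ 9.99999792e-01,  3.74134325e-04, -5.25472194e-04,
        -5.57287301e-01],
       [-1.92482778e-04,  9.50573225e-01,  3.10500414e-01,
        -7.96709437e+01],
       [ 6.15668661e-04, -3.10500248e-01,  9.50573099e-01,
        -1.42750511e+02],
       [ 0.00000000e+00,  0.00000000e+00,  0.00000000e+00,
         1.00000000e+00]])}
```

Run:
```python
import cv2
a=cv2.imread('pics/scene1.png')[140:330,170:370];b=cv2.imread('pics/side1.png')[130:350,195:425]
cv2.imwrite('pics/c1.png',cv2.resize(a,None,fx=4,fy=3.99//1,interpolation=cv2.INTER_CUBIC)[:600] if 0 else cv2.resize(a,(600,570),interpolation=cv2.INTER_CUBIC))
cv2.imwrite('pics/c2.png',cv2.resize(b,(598,572),interpolation=cv2.INTER_CUBIC))
```

```text
(no output)
```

View pics/c1.png

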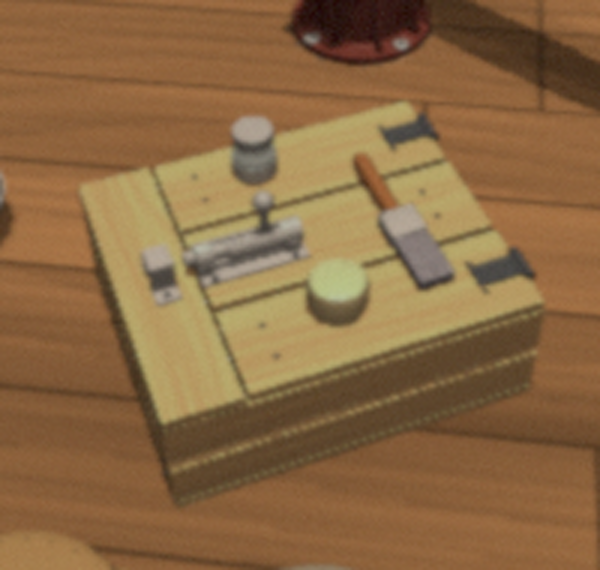

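View pics/c2.png

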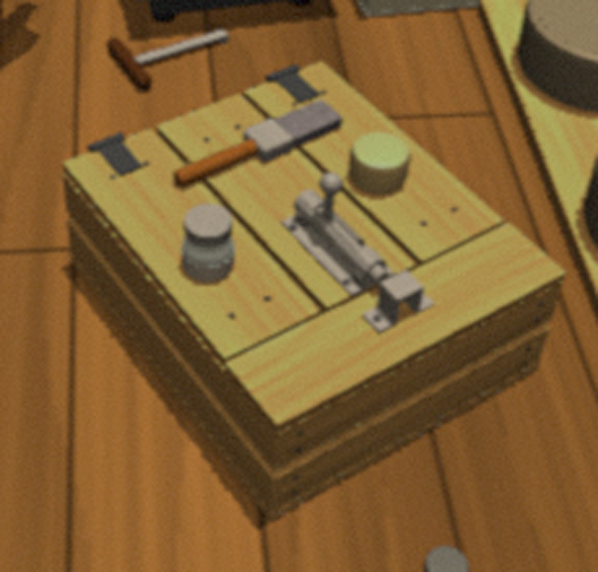

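```bash
cat > h.py <<'E'
from station import *
import cv2,numpy as np
from scipy.optimize import least_squares
def proj(c,X):
    k=get_calibration(c);p=np.array(k['R'])@X+np.array(k['t']);return np.array([k['fx']*p[0]/p[2]+k['cx'],k['fy']*p[1]/p[2]+k['cy']])
def W(p,q):
    c,s=np.cos(p[2]),np.sin(p[2]);return np.array([p[0]+c*q[0]-s*q[1],p[1]+s*q[0]+c*q[1],q[2]])
E
python3 - <<'E'
from h import *
C=[(-170,-200,150),(-170,200,150),(170,200,150),(170,-200,150)]
S=np.array([(81,188),(408,103),(541,307),(165,422)])/3+[170,140]
D=np.array([(277,425),(66,165),(322,62),(563,272)])/2.6+[195,130]
def f(p):
    r=[]
    for q,a,b in zip(C,S,D): r+=[proj('scene',W(p,q))-a,proj('side',W(p,q))-b]
    k=(0,-30-p[3],222)
    r+=[proj('scene',W(p,k))-(257.7,206.7),proj('side',W(p,k))-(322.3,200.4)]
    return np.concatenate(r)
s=least_squares(f,[600,0,.2,10],x_scale=[100,100,.1,10]);print(s.x,np.round(s.fun,1))
p=s.x
for n in ['scene','side']: print(proj(n,W(p,(0,-152,186))))
print(W(p,(0,-30-p[3],222)))
E
```

```text
[ 5.99065514e+02 -5.88319353e+00  4.94134295e-01  7.16435646e+00] [-1.8 -0.4 -0.5 -0.6 -0.7 -0.7 -2.2 -2.   1.4 -0.8  0.2 -1.5 -2.2  1.4
  1.1 -0.4 -0.5  1.1 -0.4 -0.6]
[221.64138495 226.15528263]
[349.31487612 238.7496585 ]
[616.69144171 -38.60193544 222.        ]
```

```bash
cat >> h.py <<'E'
P0=np.array([599.07,-5.88,.4941]);YAW=np.degrees(P0[2])
def wproj(o,X):
    from scipy.spatial.transform import Rotation as Ro
    k=get_calibration('wrist');M=np.array(k['mount']);R=Ro.from_euler('xyz',o['ee_rot'],degrees=True).as_matrix()
    t=R.T@(np.asarray(X)-o['tcp_pos']);c=M[:3,:3].T@(t-M[:3,3])
    r=np.hypot(c[0],c[1]);a=np.arctan2(r,c[2]);return np.array([k['cx'],k['cy']])+k['fx']*a*c[:2]/r
E
python3 - <<'E'
from h import *
grip(0)
goto(W(P0,(0,30,320)).tolist(),[180,0,YAW])
o=get_obs();print(o['t'],o['tcp_pos'],o['ee_rot'],o['grip_width'],o['wrist_force'])
np.save('o.npy',o,allow_pickle=True)
cv2.imwrite('pics/w1.png',get_image('wrist')[:,:,::-1])
for n,q in dict(knob=(0,-37,222),keeper=(0,-152,186),b0=(0,.5,183),b1=(0,-114.5,183),seamL=(-170,-115,150),seamR=(170,-115,150)).items(): print(n,np.round(wproj(o,W(P0,q)),1))
for n in ['knob','stem']: print(n,[(d['score'],d['extent']) for d in spot_in(n,'wrist')[:2]])
im=cv2.imread('pics/w1.png');cv2.imwrite('pics/w1c.png',cv2.resize(im,(784,588)))
E
```

```text
3.9 [584.68842787  21.50402255 319.77083718] [-1.79968383e+02  1.00822135e-02  2.83898902e+01] -0.1319298395519654 [-0.11886956  1.22029042 -1.17783668]
knob [279.7 283.9]
keeper [279.6 352.1]
b0 [279.8 227. ]
b1 [279.6 325.5]
seamL [142.5 302.2]
seamR [416.9 302.7]
knob [(0.3, [275.2, 251.8, 6.4, 1.1])]
stem [(0.74, [376.8, 217.4, 66.6, 64.9])]
```

View pics/w1c.png

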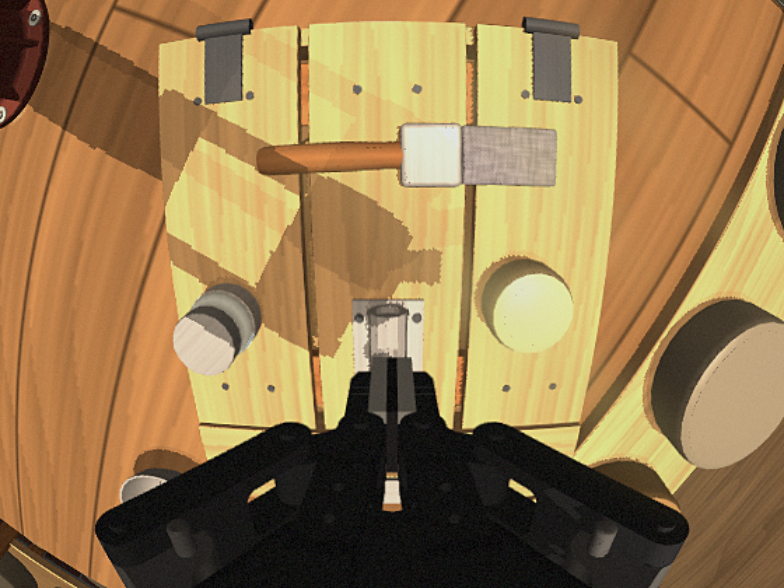

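```bash
cat >> h.py <<'E'
def loc(o):
    d=np.array(o['tcp_pos'])[:2]-P0[:2];c,s=np.cos(P0[2]),np.sin(P0[2])
    f=o['wrist_force'];return np.round([c*d[0]+s*d[1],-s*d[0]+c*d[1],o['tcp_pos'][2],c*f[0]+s*f[1],-s*f[0]+c*f[1],f[2],o['t']],1)
E
python3 - <<'E'
from h import *
X=-2
move_l(W(P0,(X,15,260)).tolist(),speed=200)
move_l(W(P0,(X,15,203)).tolist(),speed=100)
print(loc(get_obs()))
y=5
move_l(W(P0,(X,y,203)).tolist(),speed=60)
while y>-76:
    y-=3; move_l(W(P0,(X,y,203)).tolist(),speed=40); l=loc(get_obs()); print(l)
    if l[4]>13: break
move_l(W(P0,(X,y-0,203)).tolist(),speed=40)
cv2.imwrite('pics/s2.png',get_image('side')[:,:,::-1]);
b=cv2.imread('pics/side2.png') if 0 else cv2.imread('pics/s2.png')
cv2.imwrite('pics/s2c.png',cv2.resize(b[130:290,255:425],(680,600),interpolation=cv2.INTER_CUBIC)[:600])
E
```

```text
[-1.500e+00  1.480e+01  2.037e+02  2.000e-01 -4.000e-01 -1.000e-01
  5.200e+00]
[-2.00e+00  1.80e+00  2.03e+02  2.00e-01  5.00e-01  2.00e-01  5.80e+00]
[-2.00e+00 -1.10e+00  2.03e+02  8.00e-01 -2.00e-01 -0.00e+00  6.00e+00]
[-2.00e+00 -4.20e+00  2.03e+02 -3.00e-01 -9.00e-01  1.00e-01  6.30e+00]
[-2.00e+00 -7.20e+00  2.03e+02 -6.00e-01 -6.00e-01 -1.00e-01  6.50e+00]
[ -2.  -10.2 203.   -0.7   0.5  -0.    6.8]
[ -2.  -13.2 203.    0.4  -0.   -0.6   7. ]
[-2.000e+00 -1.580e+01  2.029e+02  2.000e-01  7.000e-01 -2.000e-01
  7.300e+00]
[ -2.  -18.8 202.9  -0.4   3.3   0.9   7.5]
[-2.000e+00 -2.220e+01  2.029e+02 -1.000e-01  2.600e+00 -3.000e-01
  7.800e+00]
[ -2.  -25.3 202.9   0.3   2.5  -0.    8. ]
[ -2.  -28.4 203.    0.6   2.6  -0.    8.3]
[ -2.  -31.4 203.    0.7   2.9  -0.3   8.5]
[ -2.  -34.4 203.    0.9   0.9  -1.5   8.8]
[-2.000e+00 -3.730e+01  2.029e+02 -5.000e-01  1.700e+00 -2.000e-01
  9.000e+00]
[-2.00e+00 -4.04e+01  2.03e+02  5.00e-01  1.60e+00  1.00e-01  9.30e+00]
[ -2.  -43.3 203.    0.6   0.8  -1.8   9.5]
[ -2.  -46.4 203.    0.6   2.1  -0.9   9.8]
[ -2.  -49.3 203.    1.2   2.7  -1.   10. ]
[ -2.  -52.3 203.    1.4   1.2  -0.7  10.3]
[ -2.  -55.3 203.    0.9   2.3  -1.1  10.5]
[ -2.  -58.3 203.    0.8   2.3  -1.3  10.8]
[ -2.  -61.4 203.    1.4   1.   -0.5  11. ]
[ -2.  -64.4 203.    1.3   2.6  -1.1  11.3]
[ -2.  -67.  203.    0.7   3.2  -0.7  11.5]
[ -2.  -67.3 202.9   0.5   9.3   1.8  11.8]
[ -2.  -67.6 203.    0.   14.8   4.7  12. ]
```

View pics/s2c.png

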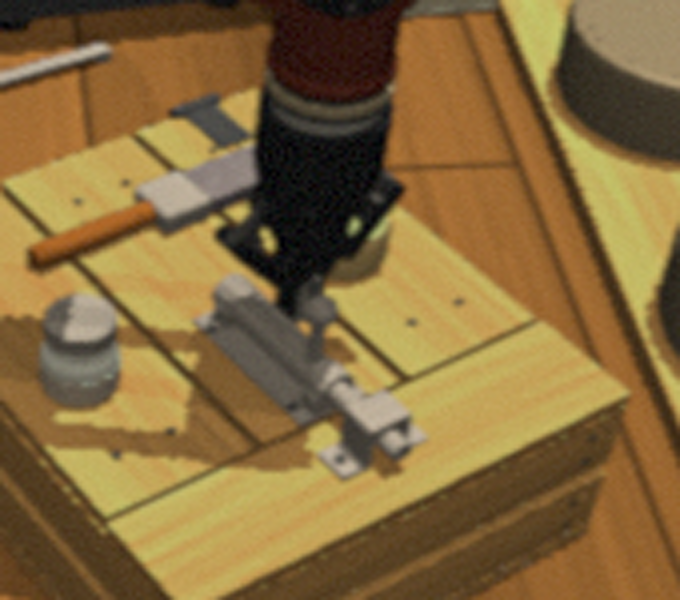

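Run:
```python
from h import *
g=lambda x,y,z,s: move_l(W(P0,(x,y,z)).tolist(),speed=s)
g(-2,-50,203,80); g(-2,-50,265,150); g(-45,-88,265,150); g(-45,-88,218,100)
print(loc(get_obs()))
h=9
g(-11-h-1.5-6,-88,218,60)
for a in np.arange(0,1.41,.1):
    x=-1.5+52*np.sin(a)-11*np.cos(a)-h; z=170+52*np.cos(a)+11*np.sin(a)
    g(x,-88,min(z,218),30); l=loc(get_obs()); print(round(a,2),np.round([x,z],1),l)
    if abs(l[3:6]).max()>15: break
for n in ['side','scene']: cv2.imwrite(f'pics/{n}3.png',get_image(n)[:,:,::-1])
a=cv2.imread('pics/side3.png')[150:290,265:415];b=cv2.imread('pics/scene3.png')[150:290,180:330]
cv2.imwrite('pics/c3.png',cv2.resize(np.hstack([a,b]),(798,372),interpolation=cv2.INTER_CUBIC))
```

```text
[-44.8 -87.8 217.9  -0.6   0.8  -0.7  14.5]
0.0 [-21.5 222. ] [-2.13e+01 -8.81e+01  2.18e+02 -3.00e-01  6.00e-01  1.00e-01  1.53e+01]
0.1 [-16.3 222.8] [-16.  -88.  217.9  -0.6  -0.6  -1.3  15.6]
0.2 [-10.9 223.1] [-1.060e+01 -8.790e+01  2.178e+02 -1.000e-01  5.000e-01  3.000e-01
  1.590e+01]
0.3 [ -5.6 222.9] [-5.30e+00 -8.79e+01  2.18e+02  1.00e-01  2.00e-01  3.00e-01  1.63e+01]
0.4 [ -0.4 222.2] [-0.000e+00 -8.800e+01  2.181e+02  2.000e-01  2.000e-01 -7.000e-01
  1.660e+01]
0.5 [  4.8 220.9] [  5.1 -88.  218.1  -0.   -0.9   0.5  16.9]
0.6 [  9.8 219.1] [ 10.  -88.  217.9   0.    0.3  -0.9  17.2]
0.7 [ 14.6 216.9] [ 14.9 -88.  216.8  -0.3   0.3  -0.6  17.5]
0.8 [ 19.1 214.1] [ 19.4 -88.  214.   -1.1   0.6   0.7  17.9]
0.9 [ 23.4 210.9] [ 2.360e+01 -8.790e+01  2.107e+02 -2.000e-01 -6.000e-01 -1.000e-01
  1.820e+01]
1.0 [ 27.3 207.4] [ 27.4 -87.9 207.1  -0.7  -0.7  -0.7  18.5]
1.1 [ 30.9 203.4] [ 3.100e+01 -8.790e+01  2.031e+02  1.000e-01  9.000e-01  6.000e-01
  1.880e+01]
1.2 [ 34.  199.1] [ 34.  -87.9 198.7   0.2  -0.8   0.2  19.2]
1.3 [ 36.7 194.5] [ 3.670e+01 -8.790e+01  1.941e+02 -7.000e-01  5.000e-01  1.000e-01
  1.950e+01]
1.4 [ 38.9 189.7] [ 3.880e+01 -8.790e+01  1.892e+02  2.000e-01  1.000e-01  1.000e-01
  1.980e+01]
```

View pics/c3.png

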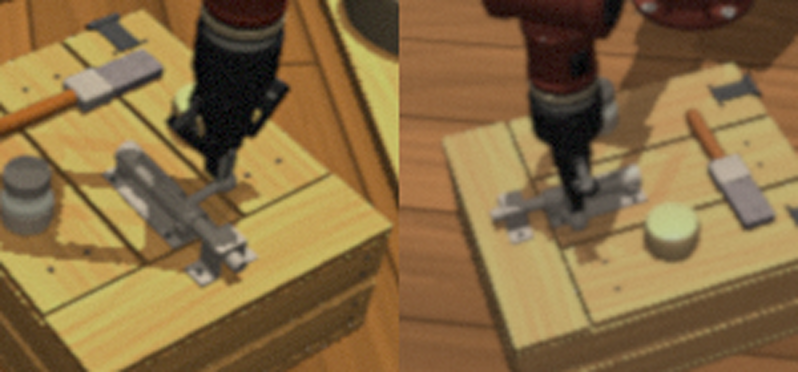

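Run:
```python
from h import *
g=lambda x,y,z,s: move_l(W(P0,(x,y,z)).tolist(),speed=s)
z=189.2;x=39.5
while z>180:
    z-=1; x=min(x+.5,43); g(x,-88,z,20); l=loc(get_obs()); print(l)
    if l[5]>12 or abs(l[3])>12: break
wait(.2); print(loc(get_obs()))
g(35,-88,z+25,80); g(20,-60,290,200); g(-40,60,360,200)
o=get_obs();print(o['t'],o['wrist_force'])
for n in ['side','scene']: cv2.imwrite(f'pics/{n}4.png',get_image(n)[:,:,::-1])
a=cv2.imread('pics/side4.png')[150:290,265:415];b=cv2.imread('pics/scene4.png')[150:290,180:330]
cv2.imwrite('pics/c4.png',cv2.resize(np.hstack([a,b]),(798,372),interpolation=cv2.INTER_CUBIC))
for a in (1.1,1.3,1.45):
  for n in ['side','scene']: print(a,n,np.round(proj(n,W(P0,(52*np.sin(a)-1.5,-89,170+52*np.cos(a)))),1))
```

```text
[ 40.1 -88.  188.2  -0.3  -0.6   0.4  20.2]
[ 40.5 -88.  187.2   0.3  -0.6   0.   20.4]
[ 40.9 -88.1 186.6  -0.7   0.2   2.7  20.7]
[ 41.1 -88.2 186.2  -3.5   0.5   5.   20.9]
[ 41.3 -88.2 186.   -5.    1.4   9.1  21.2]
[ 41.4 -88.3 185.7  -7.3   2.6  10.4  21.4]
[ 41.6 -88.3 185.5  -9.    2.5  12.9  21.7]
[ 41.5 -88.3 185.5  -8.9   3.8  12.9  21.9]
23.8417 [-0.02863906 -0.08511096  0.0600003 ]
1.1 side [347.9 213.9]
1.1 scene [246.  229.1]
1.3 side [348.7 216.1]
1.3 scene [246.6 232.1]
1.45 side [348.8 218. ]
1.45 scene [246.9 234.2]
```

View pics/c4.png

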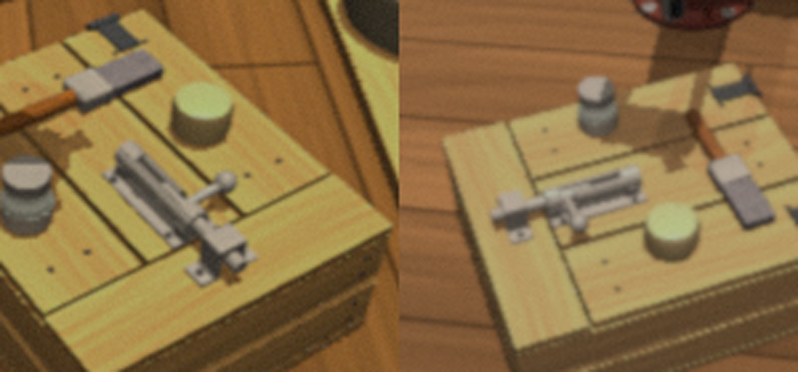

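Run:
```python
from h import *
goto(W(P0,(-110,-40,330)).tolist(),[180,0,YAW])
o=get_obs()
cv2.imwrite('pics/w5.png',get_image('wrist')[:,:,::-1])
f=lambda q:np.round((wproj(o,W(P0,q))-[280,130])*4).tolist()
for a in (1.1,1.25,1.45): print('knob',a,f((52*np.sin(a)-1.5,-89,170+52*np.cos(a))))
print('rear barrel top',f((-1.5,.5,183)),'front',f((-1.5,-114.5,183)),'keeper front top',f((-1.5,-139,186)),'seam170',f((170,-115,150)))
im=cv2.imread('pics/w5.png')[130:280,280:480];cv2.imwrite('pics/w5c.png',cv2.resize(im,None,fx=4,fy=4,interpolation=cv2.INTER_CUBIC))
```

```text
knob 1.1 [613.0, 449.0]
knob 1.25 [612.0, 438.0]
knob 1.45 [604.0, 422.0]
rear barrel top [469.0, 82.0] front [422.0, 527.0] keeper front top [413.0, 614.0] seam170 [870.0, 454.0]
```

View pics/w5c.png

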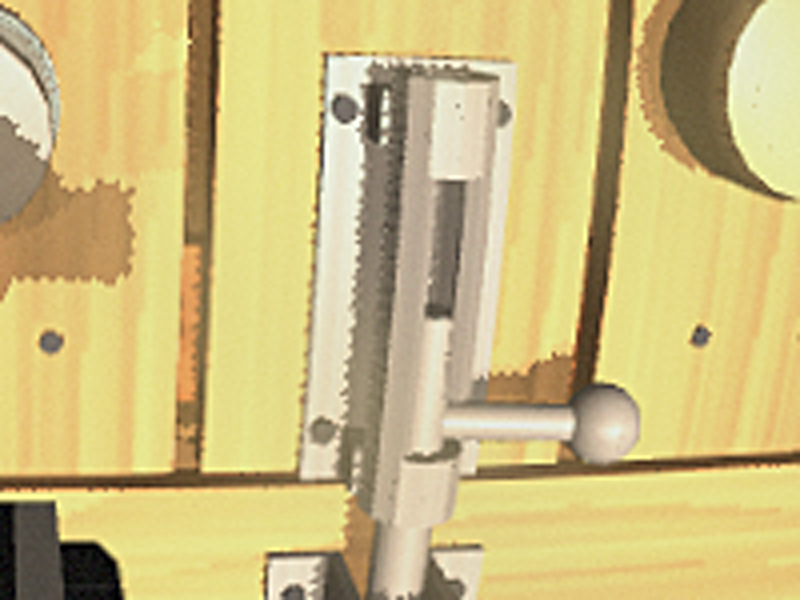

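```bash
python3 -c "
from station import *
sign_off();print(get_obs()['t'])"
```

```text
the job is handed in; nothing more can be done
the job is handed in; nothing more can be done
```

The crate is locked and the job is handed in. With the fingers shut, I pushed the bolt along its slot to its stop. I then pushed the handle over along its arc into the notch until it met its stop, and moved clear.

- **Bolt:** the push force rose to about 15 N at the stop, where I ended the push. The side picture shows the rod through the keeper.
- **Handle:** I pressed it down until it met firm resistance (about 13 N up, 9 N sideways). The fingertip height there matched the handle lying at about 1.45 rad.
- **Final view:** in the last wrist picture the knob sits at (606, 423) in the enlarged crop. That is within 2 crop pixels of where it should be at 1.45 rad, and the handle is seen lying in the notch.
- **Disagreement:** the scene camera put the knob about 2–3 pixels higher than predicted. I put that down to the roughly 2-pixel errors of my crate fit, since the side and wrist views both agreed with 1.45 rad.
- **Everything else:** the lid stayed shut, and the jar, cheese and brush showed no movement in the pictures. I did not look at the trier, bowl or flask again; the arm never went near them. After moving clear the wrist force was about 0 N, and the clock was at about 24 s before the last look.

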